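# Snap the perch into the bird feeder

### The job

On the shop counter, pick up the wooden perch bar that fits the bird feeder (the middle-sized one of the three, with tapered ends) and press it down between the feeder's two spring-steel arms until it snaps fully home, lying on both wooden rests with both arms closed over its ends. Then let go.

Things in the scene. Friction and masses are not known exactly. Their poses are not given: they have to be found in the camera images.
- perch_mid (a point): Centre (half-way up) of the right perch: pale wooden bar 160 long, 20 wide, 20 mm high, 45 g, lying flat on the counter, to be gripped across its width near the middle; x axis along its length, z up. Both ends are chamfered above and below (6 mm at 45 degrees). Two bars of the same section lie near it in any order, one 230 mm long and blunt, one 100 mm long; neither fits.
- seat (a point): Where the perch's centre must lie, 60 mm above the counter, on a fixed brown wooden feeder (base 250 x 180, 20 mm thick) with two white seed cups 48 mm high at x = +-55, y = 92 mm. x axis: direction of the seated perch (either way round); z up. Two rests at x = +-50 mm, 14 mm thick, tops 10 mm below this point, cheeks 48 mm apart in y, 2 mm above it. A spring arm stands beyond each end.
- clip_far (a joint): Upright spring-steel arm, 40 mm wide, at the seat's +x end: its inward knee is at x = 76 mm, 12 mm above the seat point; from there it flares out and up to x = 88, 45 mm above. The perch, pressed level straight down with 5 to 15 N, spreads it until the knee snaps over the perch's end. 0 = closed, grows outward (rad, about 0.09 as the perch passes, at most 0.45); springs back.
- clip_near (a joint): The same spring arm, mirrored, at the seat's -x end: 0 = closed, grows as it is pushed outward (rad); springs back.
There are look-alikes about, which are no part of the job. Leave any black or green look-alike of the part that bears perch_mid alone.

How it is judged:
At the end, for the whole second after the job is handed in: The perch lies on both rests: its centre within 6 mm in height and 20 mm sideways of the seat point, its length within 0.3 rad of the seat's x axis, and both spring arms closed again over its ends (each below 0.06 rad) (z of perch_mid in the frame of seat between -0.006 and 0.006 m and horizontal distance between perch_mid and seat below 0.02 m and angle between the x axis of perch_mid and the x axis of seat, either way round below 0.3 rad and value of joint each of clip_far, clip_near below 0.06 rad); the robot touches nothing.
It also fails if it takes over 38 s, if anything falls off the work surface, if the arm or the gripper's body presses on something with over 40 N, if the wrist force passes 120 N, or if a joint passes its speed limit or range.

### The arm

A 6-joint arm with a two-finger parallel gripper is mounted at the origin on the work surface. World frame = base frame: x ahead of the robot, y to its left, z up, the work surface at z = 0. Lengths are in m, angles in rad, forces in N, time in s.
With the tool pointing down it reaches from about 0.375 to 0.825 m from the base axis. Payload 5.5 kg.
Tool frame: the origin (TCP) lies at the very end of the fingers, on their centre line; the grasp point (between the pads) lies 19 mm behind it (ctrl.grip_depth is the distance from the TCP to the grasp point, in m); z points along the fingers, y is the direction in which the jaws open and shut (so a half turn about z gives the same grasp; the last joint's range is limited). The gripper opens to 85 mm and grips with 20 to 120 N. Pads are 22 mm wide; open, the fingers measure 114 mm over their backs; the gripper's body (76 mm by 85 mm) begins 54 mm behind the grasp point. The pads swing forward as they close: fully open they stand 13 mm farther back than shut.
Start: joints at [1.264, 0.314, -0.047, 1.21, 0, 1.571], TCP at [0.181, 0.572, 0.231] pointing down, gripper open.
Joint ranges: [-2.67, 2.67], [-0.69, 1.73], [-1.03, 1.25], [-2.08, 2.16], [-1.42, 1.45], [-3.14, 3.14]. Speed limits (rad/s): [2.39, 2.39, 3.01, 3.14, 3.14, 3.14].

### API

Orientations are given as a unit quaternion [w, x, y, z].
In Python, from plant import ctrl gives the robot as it stands. Calls block until the motion is done:
- ctrl.reach(position, orientation): joint-space move of the TCP to a pose.
- ctrl.move_linear(position, orientation=None, velocity=0.15, until_force=None): straight line of the TCP; orientation=None keeps the orientation; velocity is the mean speed in m/s. With until_force (N) it stops when the force on the tool has changed by that much, and returns True; else False.
- ctrl.move_j(angles): joint-space move.
- ctrl.open() and ctrl.close_gripper(newtons=None): open the fingers fully, or close them until they stop; newtons is the grip in N (None keeps the last).
- ctrl.sleep(seconds).
- ctrl.ik(position, orientation): joint angles nearest the present ones, or None.
- ctrl.sense(): the state.
- ctrl.read_camera(name): name is "scene" or "top"; returns a dict with "frame" (384x512x3 uint8, red, green, blue), "vfov" (degrees; the focal length in pixels is half the picture's height over the tangent of half this angle, whatever the lens; pixels are square), "cx", "cy" (the principal point, pixels), "world_from_camera" (4x4, takes a point from camera to world coordinates). Camera axes: x right, y down, z forward; pixel columns grow to the right and rows downward; lengths in m; the calibration is good to about 2 mm. A picture is of the moment at which its call begins. There is no depth.
A pose or a line that the arm cannot do raises ctrl.MotionError and nothing moves.
- ctrl.finish_job(): hands the job in, once; it reports no verdict.
The state is a dict: "clock": time; "q": joint angles; "qvel": joint speeds; "effort": joint torques, N m; "tcp_pos": TCP position; "tcp_rot": TCP orientation; "ft_force": force on the tool from outside, world axes, zero at the start; "torque": the same for the moment, N m; "finger_gap": finger opening in m.
Only numpy, scipy, OpenCV 4.12 (cv2) and the standard library are available. Lean on these libraries where they do the work, as an engineer would, in place of code of your own. Each camera call takes 0.05 s, during which the arm holds its last target.

## Working session

There is one attempt and no reset: what is moved stays moved. The work goes in short steps, each a Python script; the robot and the scene stay as the last script left them, time stands still between calls to the robot, and variables do not carry over. Pictures are saved under pics/ and viewed, and the job is handed in when it is done.

```bash
mkdir -p pics; ls; python3 - <<'E'
from plant import ctrl
import cv2,pickle
d={}
for n in("scene","top"):
    c=ctrl.read_camera(n);d[n]=c
    cv2.imwrite(f"pics/{n}0.png",c["frame"][:,:,::-1]);print(n,c["vfov"],c["cx"],c["cy"],c["world_from_camera"])
pickle.dump(d,open("cams0.pkl","wb"))
print(ctrl.sense(),ctrl.grip_depth)
E
```

```text
pics
scene 42.1681318299202 250.32751556888527 193.96067146219158 [[-0.47555372  0.63505335 -0.60873303  1.3778319 ]
 [ 0.8795151   0.3295727  -0.34327105  0.2811244 ]
 [-0.01737364 -0.69863372 -0.71526854  1.08938109]
 [ 0.          0.          0.          1.        ]]
top 43.91747683739379 244.02867827137962 190.4439573036784 [[-0.02246058 -0.98066034  0.19442432  0.20796738]
 [-0.99969453  0.02403676  0.00575124 -0.21963331]
 [-0.01031334 -0.19423575 -0.98090066  1.44445275]
 [ 0.          0.          0.          1.        ]]
{'clock': 0.1, 'q': array([ 1.26400396e+00,  3.14143872e-01, -4.79552808e-02,  1.21020451e+00,
        1.83468109e-05,  1.57081746e+00]), 'qvel': array([-0.00069856, -0.00278213,  0.00371502,  0.00090395,  0.00170742,
        0.0003187 ]), 'effort': array([-1.01789134e-03, -5.40765524e+01,  3.40540695e+01,  1.12300416e-02,
       -6.44050488e-05, -1.07858853e-06]), 'tcp_pos': array([0.18104179, 0.57150058, 0.23053808]), 'tcp_rot': array([-1.24214365e-04,  1.52805718e-01,  9.88255961e-01, -7.43415367e-04]), 'ft_force': array([ 0.95917655, -0.00733318,  0.12505501]), 'torque': array([-0.0124383 , -0.02889507,  0.00275872]), 'finger_gap': 0.08558309431025214} 0.0187
```

View pics/scene0.png

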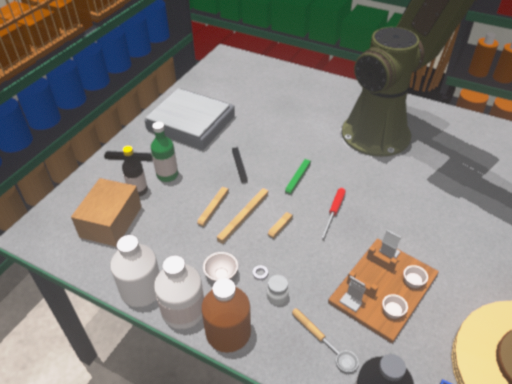

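View pics/top0.png

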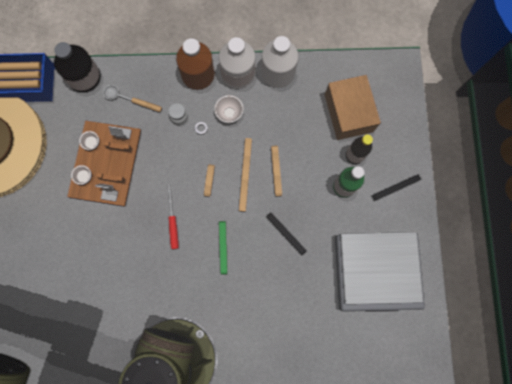

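In the top view the candidates are:
- Wooden bars: (277,171) medium, (246,175) longest, (209,181) shortest.
- Look-alikes to avoid: green (223,247), black (286,234) and (396,187).

I choose (277,171), which is (213,206) in the scene view. The feeder is at (104,163). I'll check both in close crops.

```bash
python3 - <<'E'
import cv2,pickle,numpy as np
d=pickle.load(open("cams0.pkl","rb"))
t=d["top"]["frame"][:,:,::-1]; s=d["scene"]["frame"][:,:,::-1]
cv2.imwrite("pics/c1.png",cv2.resize(t[130:220,190:300],None,fx=6,fy=6,interpolation=cv2.INTER_CUBIC))
cv2.imwrite("pics/c2.png",cv2.resize(t[110:215,60:150],None,fx=5.6,fy=5.6,interpolation=cv2.INTER_CUBIC))
cv2.imwrite("pics/c3.png",cv2.resize(s[225:340,325:445],None,fx=5,fy=5,interpolation=cv2.INTER_CUBIC))
E
```

```text
(no output)
```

View pics/c1.png

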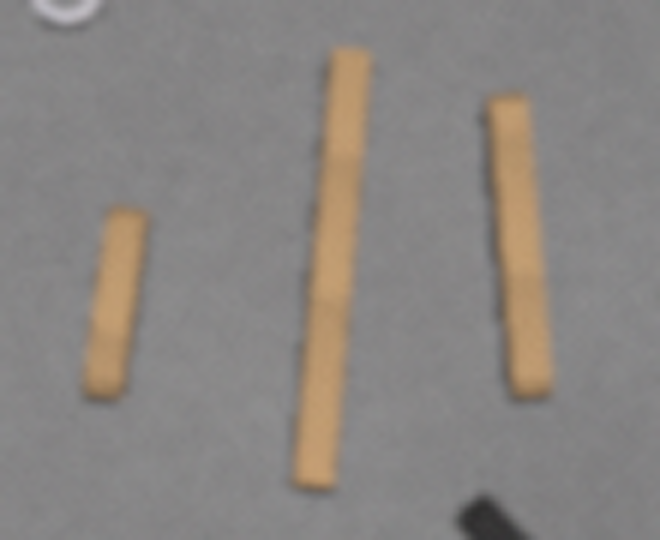

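View pics/c2.png

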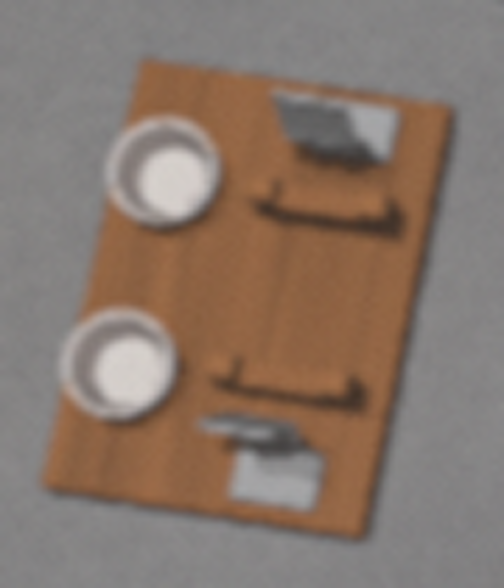

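View pics/c3.png

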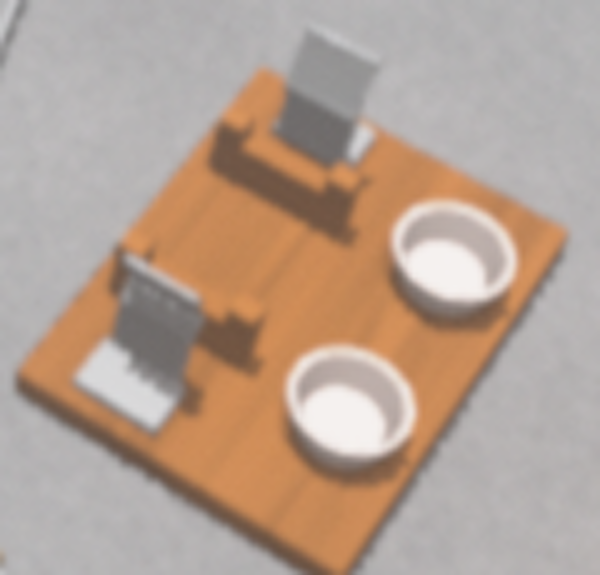

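```bash
cat >v.py <<'E'
import numpy as np
from scipy.optimize import least_squares
def proj(c,P):
    M=np.linalg.inv(c["world_from_camera"]);p=np.atleast_2d(P)@M[:3,:3].T+M[:3,3]
    f=c["frame"].shape[0]/2/np.tan(np.radians(c["vfov"])/2)
    return np.c_[c["cx"]+f*p[:,0]/p[:,2],c["cy"]+f*p[:,1]/p[:,2]]
def ray(c,uv,z):
    f=c["frame"].shape[0]/2/np.tan(np.radians(c["vfov"])/2);W=c["world_from_camera"]
    d=W[:3,:3]@np.array([(uv[0]-c["cx"])/f,(uv[1]-c["cy"])/f,1]);o=W[:3,3];return o+d*(z-o[2])/d[2]
def un(p,s,ox,oy): return np.array([(p[0]+.5)/s-.5+ox,(p[1]+.5)/s-.5+oy])
E
python3 - <<'E'
from v import *
import pickle,cv2
d=pickle.load(open("cams0.pkl","rb"));t=d["top"];s=d["scene"]
T=lambda x,y:(t,un((x,y),5.6,60,110)); S=lambda x,y:(s,un((x,y),5,325,225))
# (obs, local x,y,z, uses b)
O=[(T(143,62),125,90,20,1),(T(447,103),125,-90,20,1),(T(362,530),-125,-90,20,1),(T(43,486),-125,90,20,1),
(T(163,172),55,92,68,0),(T(120,364),-55,92,68,0),(S(455,248),55,92,68,0),(S(350,405),-55,92,68,0),
(S(18,380),-125,-90,20,1),(S(265,68),125,-90,20,1),(S(568,233),125,90,20,1),
(S(310,25),88,-20,105,0),(S(380,62),88,20,105,0),(S(128,257),-88,-20,105,0),(S(200,298),-88,20,105,0)]
def res(p,zc=0):
    c,sn=np.cos(p[2]),np.sin(p[2]);r=[]
    for (cam,uv),x,y,z,b in O:
        y=y+(p[3]*1000 if b else 0)
        if z==68: z+=p[4]*1000
        r.append(proj(cam,[p[0]+(c*x-sn*y)/1e3,p[1]+(sn*x+c*y)/1e3,z/1e3])[0]-uv)
    return np.ravel(r)
p0=np.r_[ray(t,(115,165),.06)[:2],0,.03,0]
f=least_squares(res,p0,loss="soft_l1");print("seat x y yaw b dz",f.x.round(4));print(f.fun.reshape(-1,2).round(1).tolist())
U=lambda x,y:un((x,y),6,190,130)
a=ray(t,U(508,94),.014);b=ray(t,U(530,398),.006);m=(a+b)/2;print("mid",a,b,m,np.linalg.norm(a-b),np.arctan2(*(a-b)[1::-1]))
yaw=np.arctan2(*(a-b)[1::-1])
# overlays
im=s["frame"][:,:,::-1].copy()
e=np.array([np.cos(yaw),np.sin(yaw),0]);n=np.array([-e[1],e[0],0])
m[2]=.01
print([proj(s,m+q*e*.08)[0].round(1) for q in(1,-1)])
cv2.imwrite("pics/c4.png",cv2.resize(im[180:250,190:300],None,fx=7,fy=7,interpolation=cv2.INTER_CUBIC))
for nm,L,(ox,oy) in(("l",.115,(0,0)),):pass
for cu,cv,z in((246,175,.02),(209,181,.02),(223,247,.02)):print(ray(t,(cu,cv),z))
E
```

```text
seat x y yaw b dz [ 0.5805  0.1707 -0.1302  0.052   0.0032]
[[-3.5, 1.2], [-1.4, -0.4], [1.4, 1.5], [0.2, 3.2], [-0.6, -0.4], [0.7, 0.7], [-21.2, 20.2], [18.5, -42.0], [46.5, -64.8], [-47.9, 61.6], [-40.7, 67.1], [-39.2, 43.5], [-38.0, 44.2], [29.8, -49.0], [29.8, -50.4]]
mid [ 0.63284321 -0.30870764  0.014     ] [ 0.47340931 -0.31483198  0.006     ] [ 0.55312626 -0.31176981  0.01      ] 0.15975191739173866 0.03839414697112818
[array([199.5, 224.2]), array([225.8, 188.5])]
[ 0.5384669  -0.21841545  0.02      ]
[ 0.52242798 -0.10464548  0.02      ]
[ 0.32003224 -0.14475445  0.02      ]
```

View pics/c4.png

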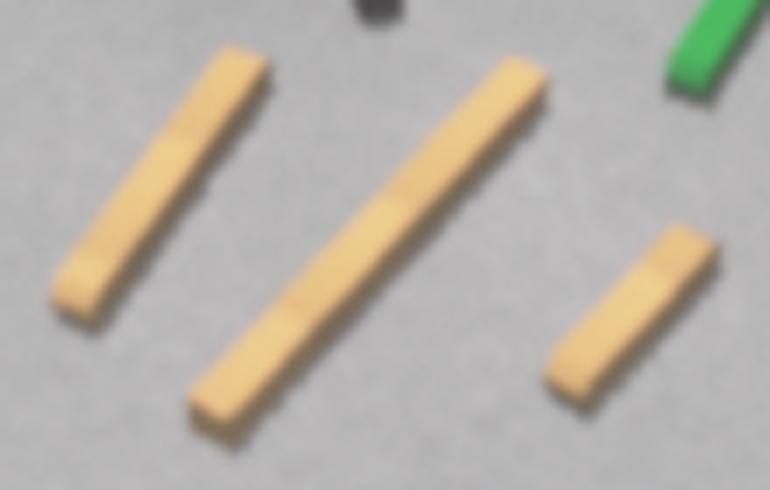

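The crop confirms it: the chosen bar measures 160 mm, has tapered ends, and agrees between the two views. In the scene view I had the feeder's ends swapped, because that camera looks back at the robot. I'll refit with that corrected.

```bash
python3 - <<'E'
from v import *
import pickle,cv2
d=pickle.load(open("cams0.pkl","rb"));t=d["top"];s=d["scene"]
T=lambda x,y:(t,un((x,y),5.6,60,110)); S=lambda x,y:(s,un((x,y),5,325,225))
O=[(T(143,62),125,90,20,1),(T(447,103),125,-90,20,1),(T(362,530),-125,-90,20,1),(T(43,486),-125,90,20,1),
(T(163,172),55,92,68,0),(T(120,364),-55,92,68,0),(S(455,248),-55,92,68,0),(S(350,405),55,92,68,0),
(S(18,380),125,-90,20,1),(S(265,68),-125,-90,20,1),(S(568,233),-125,90,20,1),
(S(310,25),-88,-20,105,0),(S(380,62),-88,20,105,0),(S(128,257),88,-20,105,0),(S(200,298),88,20,105,0)]
def pts(p,L):
    c,sn=np.cos(p[2]),np.sin(p[2])
    return np.array([[p[0]+(c*x-sn*y)/1e3,p[1]+(sn*x+c*y)/1e3,z/1e3] for x,y,z in L])
def res(p):
    r=[]
    for (cam,uv),x,y,z,b in O:
        y=y+(p[3]*1000 if b else 0)
        if z==68: z+=p[4]*1000
        r.append(proj(cam,pts(p,[(x,y,z)]))[0]-uv)
    return np.ravel(r)
p0=np.r_[ray(t,(115,165),.06)[:2],0,.03,0]
f=least_squares(res,p0,loss="soft_l1");p=f.x;print("seat x y yaw b dz",p.round(4));print(f.fun.reshape(-1,2).round(1).tolist())
np.save("seat.npy",p)
out=[]
for cam,(x0,x1,y0,y1) in((t,(60,150,110,215)),(s,(325,445,225,340))):
    k=4;im=cv2.resize(cam["frame"][y0:y1,x0:x1,::-1],None,fx=k,fy=k,interpolation=cv2.INTER_CUBIC)
    for L,col in(([(50,24,62),(50,-24,62),(50,-24,50),(50,24,50)],(255,0,0)),([(-50,24,62),(-50,-24,62),(-50,-24,50),(-50,24,50)],(255,0,0)),([(88,20,105),(88,-20,105),(76,-20,72),(76,20,72)],(0,255,0)),([(-88,20,105),(-88,-20,105),(-76,-20,72),(-76,20,72)],(0,255,0))):
        q=(proj(cam,pts(p,L))-[x0,y0]+.5)*k-.5
        cv2.polylines(im,[q.round().astype(int)],True,col,1)
    out.append(cv2.copyMakeBorder(im,0,470-im.shape[0],0,0,cv2.BORDER_CONSTANT) if im.shape[0]<470 else im)
h=max(o.shape[0] for o in out);out=[cv2.copyMakeBorder(o,0,h-o.shape[0],0,0,cv2.BORDER_CONSTANT) for o in out]
cv2.imwrite("pics/c5.png",np.hstack(out)[:600,:860][:, :840] if 0 else cv2.resize(np.hstack(out),None,fx=.95,fy=.95))
E
```

```text
seat x y yaw b dz [ 0.5854  0.1827 -0.1755  0.0402 -0.0253]
[[-1.4, -1.3], [0.2, -0.5], [-0.6, 1.0], [-1.3, 0.1], [-0.3, -0.3], [-0.4, -0.1], [-0.5, 1.0], [0.1, -0.4], [-0.4, -1.6], [-1.0, -1.1], [0.6, -1.2], [-1.1, 0.8], [-0.8, 0.8], [0.0, -0.6], [0.6, -0.1]]
```

View pics/c5.png

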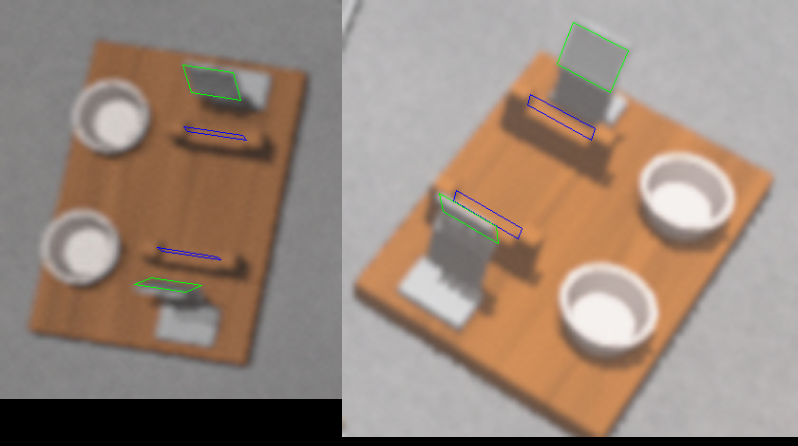

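```bash
python3 - <<'E'
from v import *
import pickle,cv2
d=pickle.load(open("cams0.pkl","rb"));t=d["top"];s=d["scene"]
T=lambda x,y:un((x,y),5.6,60,110); S=lambda x,y:un((x,y),5,325,225)
for n,a,b in (("rest+",T(322,197),S(190,277)),("rest-",T(282,377),S(289,148)),("mid",T(302,287),S(240,212)),("cup-",T(120,364),S(455,248)),("cup+",T(163,172),S(350,405))):
    f=least_squares(lambda P:np.r_[proj(t,P)[0]-a,proj(s,P)[0]-b],[.58,.18,.05]);print(n,f.x.round(4),f.fun.round(1))
im1=cv2.resize(t["frame"][125:205,90:140,::-1],None,fx=7,fy=7,interpolation=cv2.INTER_CUBIC)
im2=cv2.resize(s["frame"][225:305,335:403,::-1],None,fx=7,fy=7,interpolation=cv2.INTER_CUBIC)
cv2.imwrite("pics/c6.png",cv2.resize(np.hstack([im1,im2]),None,fx=1,fy=1)[:, :800]);print(im1.shape,im2.shape)
E
```

```text
rest+ [0.6332 0.172  0.0571] [-0.5  0.2 -0.4  0. ]
rest- [0.5338 0.1903 0.057 ] [-0.4  0.1 -0.3  0. ]
mid [0.5835 0.1812 0.0563] [-0.3  0.1 -0.3  0. ]
cup- [0.546  0.2824 0.0447] [-0.5  0.2 -0.4  0. ]
cup+ [0.6553 0.2636 0.0405] [-0.1  0.  -0.   0. ]
(560, 350, 3) (560, 476, 3)
```

View pics/c6.png

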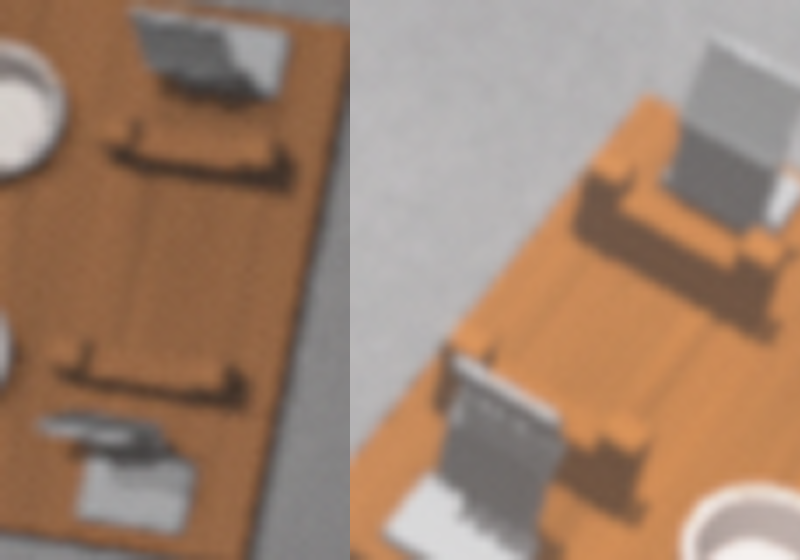

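The overlay and the triangulated rests agree to about 2 mm: seat at (0.5845, 0.182), yaw -0.178. The perch is at (0.553, -0.312), yaw 0.038. Now I'll grasp.

```bash
cat >h.py <<'E'
import numpy as np,cv2
from scipy.spatial.transform import Rotation as R
from plant import ctrl
def quat(yaw,flip=False):
    y=np.array([-np.sin(yaw),np.cos(yaw),0])*(-1 if flip else 1);z=np.array([0,0,-1.]);x=np.cross(y,z)
    q=R.from_matrix(np.c_[x,y,z]).as_quat();return [q[3],q[0],q[1],q[2]]
def snap(n,tag):
    c=ctrl.read_camera(n);cv2.imwrite(f"pics/{tag}.png",c["frame"][:,:,::-1]);return c
def st():
    s=ctrl.sense();print({k:np.round(s[k],4).tolist() for k in("clock","q","tcp_pos","ft_force","torque","finger_gap")})
PM=[.5531,-.3118];PY=.038;SM=[.5845,.182];SY=-.178
E
python3 - <<'E'
from h import *
for f in(0,1):
    print(f,ctrl.ik(PM+[.12],quat(PY,f)),ctrl.ik(SM+[.16],quat(SY,f)))
f=0 if ctrl.ik(PM+[.12],quat(PY,0)) is not None and ctrl.ik(SM+[.16],quat(SY,0)) is not None else 1
a=[ctrl.ik(PM+[.12],quat(PY,g)) for g in(0,1)];a=[99 if v is None else abs(v[5]) for v in a]
f=int(a[1]<a[0]);print("flip",f);open("flip","w").write(str(f))
ctrl.reach(PM+[.12],quat(PY,f));st()
ctrl.move_linear(PM+[.004],velocity=.12,until_force=10);st()
ctrl.close_gripper(80);st()
snap("scene","g1")
ctrl.move_linear(PM+[.12],velocity=.15);st()
snap("scene","g2");snap("top","g2t")
E
python3 -c "
import cv2,numpy as np
a=[cv2.resize(cv2.imread(f'pics/{n}.png')[100:280,120:320],None,fx=2,fy=2) for n in('g1','g2')]
cv2.imwrite('pics/g3.png',np.hstack(a))"
```

```text
0 [-0.51332462  0.43957669 -0.12482509  1.00639455  0.         -0.55132462] [ 0.30186168  0.37150596 -0.13071046  1.06857991  0.          0.47986168]
1 [-0.51332462  0.43957669 -0.12482509  1.00639455  0.          2.59026804] [ 0.30186168  0.37150596 -0.13071046  1.06857991  0.         -2.66173098]
flip 0
{'clock': 3.4667, 'q': [-0.5122, 0.4395, -0.1248, 1.0064, 0.0002, -0.5512], 'tcp_pos': [0.5535, -0.3111, 0.1201], 'ft_force': [-0.7475, -0.3302, 1.1144], 'torque': [0.0433, 0.0068, 0.038], 'finger_gap': 0.0856}
{'clock': 4.5833, 'q': [-0.5133, 0.5471, -0.2445, 0.7778, -0.0, -0.5513], 'tcp_pos': [0.5538, -0.3122, 0.0048], 'ft_force': [-0.067, -0.7065, 0.4244], 'torque': [-0.0021, 0.0133, 0.0135], 'finger_gap': 0.085}
{'clock': 5.2083, 'q': [-0.5133, 0.5473, -0.245, 0.7776, -0.0, -0.5513], 'tcp_pos': [0.5534, -0.312, 0.0045], 'ft_force': [-0.6194, 0.6498, 4.5895], 'torque': [-0.0011, 0.0261, -0.0168], 'finger_gap': 0.0177}
{'clock': 6.1833, 'q': [-0.5133, 0.4404, -0.1263, 1.0059, 0.0, -0.5513], 'tcp_pos': [0.5524, -0.3114, 0.1189], 'ft_force': [-0.5475, 0.6908, -0.7599], 'torque': [0.0132, -0.0076, 0.0182], 'finger_gap': 0.0178}
```

View pics/g3.png

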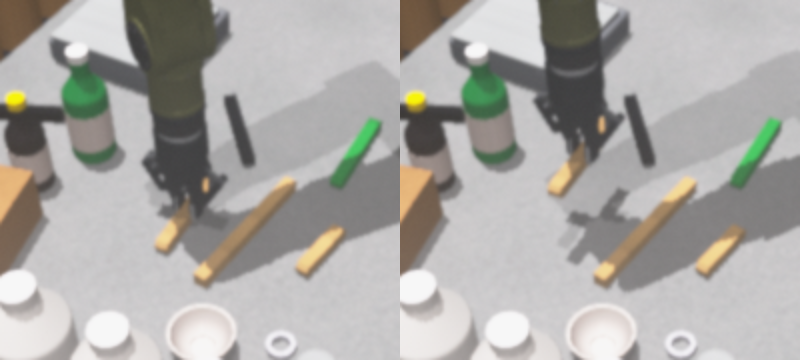

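The bar has been lifted and is held near its middle, with its front end at about (198,190) in the scene view. I'll check that it is level before moving over.

```bash
python3 - <<'E'
from h import *
from v import *
import pickle
d=pickle.load(open("cams0.pkl","rb"));s=d["scene"]
def draw(cam,name,tag,PM,PY,z,box,k):
    e=np.array([np.cos(PY),np.sin(PY),0]);n=np.array([-e[1],e[0],0]);m=np.r_[PM,z]
    x0,x1,y0,y1=box;im=cv2.resize(cv2.imread(f"pics/{name}.png")[y0:y1,x0:x1],None,fx=k,fy=k,interpolation=cv2.INTER_CUBIC)
    b=im.copy()
    for hz,L in((-.01,.074),(.01,.074)):
        P=[m+sx*L*e+sy*.01*n+[0,0,hz] for sx,sy in((1,1),(1,-1),(-1,-1),(-1,1))]
        q=((proj(cam,P)-[x0,y0]+.5)*k-.5).round().astype(int);cv2.polylines(b,[q],True,(255,0,0),1)
    cv2.imwrite(f"pics/{tag}.png",np.hstack([im,b]))
draw(s,"g2","g4",[.5524,-.3114],.038,.1244,(180,240,140,210),6)
E
```

```text
(no output)
```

View pics/g4.png

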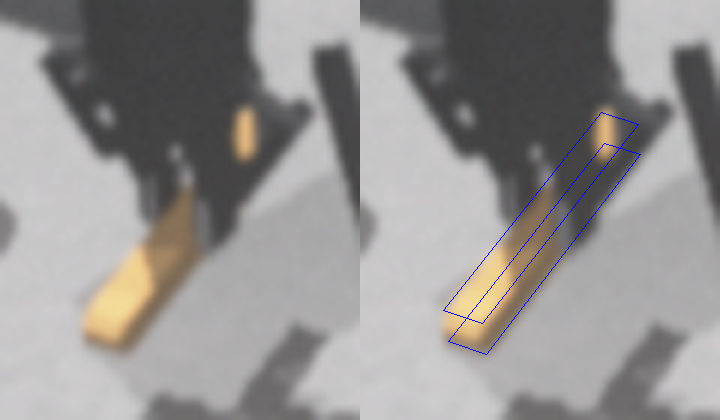

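The bar is level and matches the model. I'll move it over the seat and press down.

```bash
python3 - <<'E'
from h import *
q=quat(SY,0)
ctrl.reach(SM+[.18],q);st()
ctrl.move_linear(SM+[.105],velocity=.12);st()
snap("scene","p1");snap("top","p1t")
E
python3 -c "
import cv2,numpy as np
a=[cv2.resize(cv2.imread('pics/p1.png')[190:350,310:450],None,fx=2.8,fy=2.8,interpolation=2),cv2.resize(cv2.imread('pics/p1t.png')[90:250,60:190],None,fx=2.8,fy=2.8,interpolation=2)]
cv2.imwrite('pics/p2.png',np.hstack(a))"
```

```text
{'clock': 8.0917, 'q': [0.3005, 0.36, -0.1008, 1.1103, -0.0003, 0.4796], 'tcp_pos': [0.5847, 0.1811, 0.1798], 'ft_force': [1.3155, -0.085, 0.1476], 'torque': [0.0174, -0.0035, 0.0127], 'finger_gap': 0.0181}
{'clock': 8.8667, 'q': [0.3015, 0.4112, -0.2035, 0.9553, -0.0, 0.4798], 'tcp_pos': [0.585, 0.1819, 0.1056], 'ft_force': [-0.4837, 1.0062, 0.6657], 'torque': [-0.018, 0.0527, -0.0012], 'finger_gap': 0.0177}
```

View pics/p2.png

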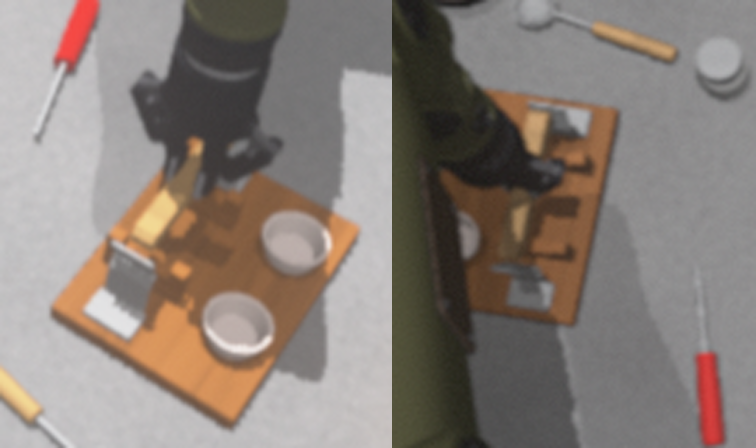

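The bar sits over the rests, between both arms. Its near end in the scene view is at about (150,225) in the crop, just inside the arm top. Now I'll press in steps and watch the force.

```bash
python3 - <<'E'
from h import *
for z in(.085,.075,.067,.060):
    r=ctrl.move_linear(SM+[z],velocity=.04,until_force=45);s=ctrl.sense();print(z,r,s["tcp_pos"].round(4),s["ft_force"].round(1),s["torque"].round(2),round(s["clock"],2))
    if r:break
snap("scene","q1")
if not r:
    r=ctrl.move_linear(SM+[.053],velocity=.04,until_force=45);st();print(r)
snap("scene","q2");snap("top","q2t")
E
python3 -c "
import cv2,numpy as np
a=[cv2.resize(cv2.imread('pics/%s.png'%n)[200:350,320:450],None,fx=3,fy=3,interpolation=2) for n in('q1','q2')]
cv2.imwrite('pics/q3.png',np.hstack(a))"
```

```text
0.085 False [0.5844 0.182  0.0848] [-0.   0.9 -1.3] [0.01 0.01 0.02] 9.62
0.075 False [0.5843 0.182  0.0746] [ 0.7  0.3 -0.8] [ 0.09 -0.01 -0.02] 10.02
0.067 False [0.5843 0.1822 0.0667] [-0.   2.1 -1.3] [ 0.36 -0.1  -0.02] 10.37
0.06 False [0.5837 0.1817 0.0588] [ 0.7  1.  -6.8] [ 0.15 -0.16 -0.08] 10.69
{'clock': 11.0667, 'q': [0.3018, 0.4574, -0.2615, 0.8506, -0.0003, 0.4798], 'tcp_pos': [0.585, 0.182, 0.0545], 'ft_force': [-3.5208, -1.11, 9.593], 'torque': [-0.2146, 0.7657, 0.0057], 'finger_gap': 0.018}
False
```

View pics/q3.png

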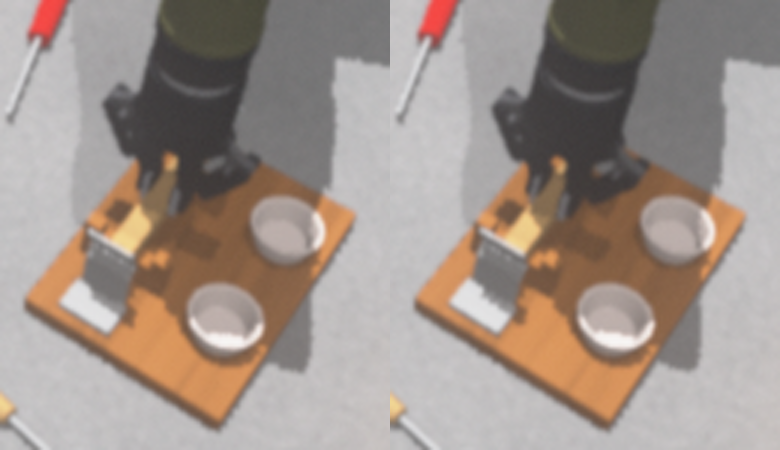

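```bash
python3 - <<'E'
from h import *
for z in (.0515,.050):
    r=ctrl.move_linear(SM+[z],velocity=.02,until_force=25);st();print(r)
    if r: break
E
```

```text
{'clock': 11.4167, 'q': [0.3018, 0.457, -0.2622, 0.8496, -0.0003, 0.4798], 'tcp_pos': [0.585, 0.182, 0.0544], 'ft_force': [-7.4032, -2.4836, 20.9586], 'torque': [-0.5216, 1.6236, -0.0378], 'finger_gap': 0.0181}
False
{'clock': 11.6667, 'q': [0.3018, 0.4567, -0.2629, 0.8487, -0.0003, 0.4798], 'tcp_pos': [0.585, 0.182, 0.0544], 'ft_force': [-12.3025, -4.1479, 32.4101], 'torque': [-0.8097, 2.5622, -0.0115], 'finger_gap': 0.018}
False
```

It meets a hard stop at TCP z = 0.0544, against 0.0545 predicted for fully seated. I'll relax the press, release, retreat and look.

```bash
python3 - <<'E'
from h import *
ctrl.move_linear(SM+[.0545],velocity=.04);st()
ctrl.open();st()
ctrl.move_linear(SM+[.2],velocity=.15)
ctrl.reach([.40,-.15,.25],quat(0,0));st()
snap("scene","r1");snap("top","r1t")
from v import *
import pickle
d=pickle.load(open("cams0.pkl","rb"))
out=[]
for cam,n,(x0,x1,y0,y1) in((d["top"],"r1t",(75,145,115,210)),(d["scene"],"r1",(325,410,225,320))):
    k=5;im=cv2.resize(cv2.imread(f"pics/{n}.png")[y0:y1,x0:x1],None,fx=k,fy=k,interpolation=cv2.INTER_CUBIC)
    out.append(im)
cv2.imwrite("pics/r2.png",np.hstack(out)[:600,:800])
E
```

```text
{'clock': 11.9333, 'q': [0.3018, 0.4574, -0.2611, 0.8515, -0.0002, 0.4798], 'tcp_pos': [0.5848, 0.182, 0.0546], 'ft_force': [-0.5741, -0.3538, -0.5743], 'torque': [0.0114, 0.0007, 0.0277], 'finger_gap': 0.0179}
{'clock': 12.6, 'q': [0.3019, 0.4577, -0.2609, 0.8521, -0.0, 0.4799], 'tcp_pos': [0.5845, 0.182, 0.0545], 'ft_force': [0.3762, -0.2917, -1.4549], 'torque': [0.0298, 0.0267, 0.0106], 'finger_gap': 0.0853}
{'clock': 15.1417, 'q': [-0.3578, -0.0196, -0.3957, 1.1947, 0.0003, -0.3584], 'tcp_pos': [0.4005, -0.1497, 0.2498], 'ft_force': [-0.4922, 0.2337, 1.39], 'torque': [-0.0391, -0.0082, -0.017], 'finger_gap': 0.0854}
```

View pics/r2.png

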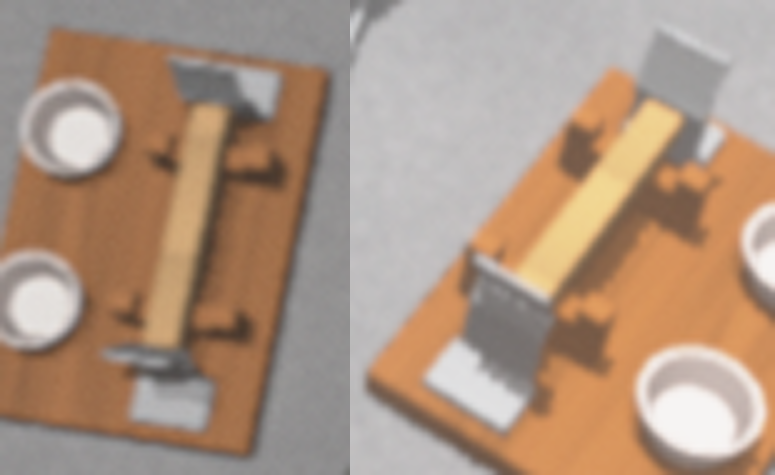

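The perch lies on both rests, and the arm tops match the "before" picture to within 1 px: far arm at crop (660,25)-(732,62), near arm at (476,252)-(550,298). I'll check height and level numerically with an overlay.

```bash
python3 - <<'E'
from h import *
from v import *
import pickle
d=pickle.load(open("cams0.pkl","rb"))
out=[]
e=np.array([np.cos(SY),np.sin(SY),0]);n=np.array([-e[1],e[0],0])
for cam,nm,(x0,x1,y0,y1) in((d["top"],"r1t",(90,130,125,205)),(d["scene"],"r1",(340,400,225,305))):
    k=7;im=cv2.resize(cv2.imread(f"pics/{nm}.png")[y0:y1,x0:x1],None,fx=k,fy=k,interpolation=cv2.INTER_CUBIC)
    P=[np.r_[SM,.07]+sx*.074*e+sy*.01*n for sx,sy in((1,1),(1,-1),(-1,-1),(-1,1))]
    q=((proj(cam,P)-[x0,y0]+.5)*k-.5).round().astype(int);cv2.polylines(im,[q],True,(255,0,0),1);out.append(im)
cv2.imwrite("pics/r3.png",np.hstack(out))
a=cv2.imread("pics/scene0.png").astype(int);b=cv2.imread("pics/r1.png").astype(int)
g=np.abs(a-b).max(2)[225:300,340:412].astype(np.uint8)
cv2.imwrite("pics/r4.png",cv2.resize(g,None,fx=6,fy=6))
E
```

```text
(no output)
```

View pics/r3.png

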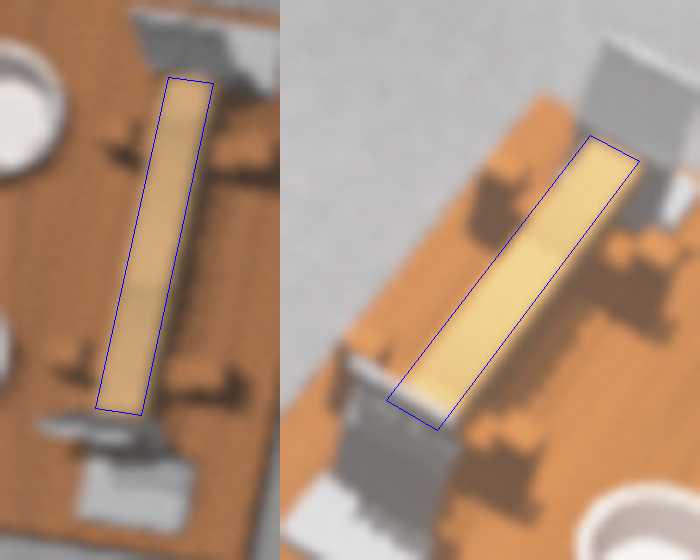

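View pics/r4.png

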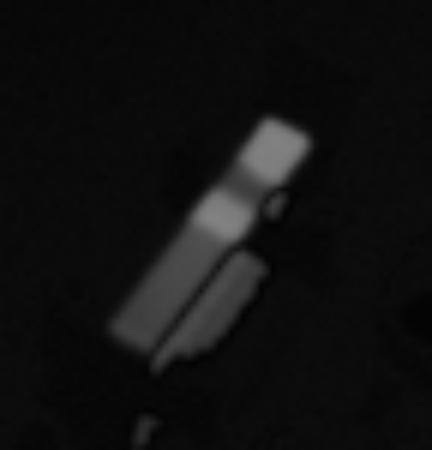

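The overlay matches the seated pose in both views. The before/after difference shows only the perch and its shadow, so neither arm has moved from closed. Handing in.

```bash
python3 - <<'E'
from h import *
st();print(ctrl.finish_job())
E
```

```text
{'clock': 15.2417, 'q': [-0.3572, -0.0193, -0.3955, 1.1949, 0.0002, -0.3585], 'tcp_pos': [0.4006, -0.1495, 0.2498], 'ft_force': [-0.6202, 0.0927, -0.1127], 'torque': [-0.0334, -0.0023, -0.0216], 'finger_gap': 0.0855}
the job is handed in; nothing more can be done
None
```

The perch is seated on the feeder, and I handed the job in at 15.2 s on the robot's clock. I picked up the 160 mm tapered bar, pressed it between the spring arms, then let go and backed well clear.

- **Seating:** the press met a hard stop at tool height 0.0544 m, against 0.0545 m predicted for fully home. The force read about 32 N at the end of the press.
- **Position:** in both camera views the perch lines up with the modelled seated pose to about a pixel (2–3 mm).
- **Arms:** the before/after difference in the scene view shows only the perch and its shadow, so both arms are closed again.
- **Disagreements:** my first seat fit had the feeder's ends swapped in the scene view, and I corrected that before moving. The seed cup rims came out at about 43 mm above the counter rather than the 68 mm I first assumed, which means the stated 48 mm is measured from the counter. The two seat estimates differed by about 2 mm. I pressed at their average, and the perch still lined up afterwards.

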